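# Unlock and lift the hot lid off the wax pot with the lid lifter

### The arm

A 6-joint arm with a two-finger parallel gripper is mounted at the origin on a cart in front of the work surface, level with it; the furniture and walls round the work are solid. World frame = base frame: x ahead of the robot, y to its left, z up, the work surface at z = 0. Lengths are in mm, angles in degrees, forces in N, time in s.
With the tool pointing down it reaches from about 300 to 850 mm from the base axis. Payload 4.2 kg.
Tool frame: the origin (TCP) lies at the very end of the fingers, on their centre line; the grasp point (between the pads) lies 19 mm behind it; z points along the fingers, y is the line along which they close (so a half turn about z gives the same grasp; the last joint's range is limited). The gripper opens to 91 mm and grips with 3 to 60 N. Pads are 32 mm wide; open, the fingers measure 118 mm over their backs; the gripper's body (76 mm by 178 mm) begins 60 mm behind the grasp point.
Start: joints at [-68.755, 18.312, 89.639, -0, 72.044, -1.146], TCP at [219.038, -531.663, 213.976] pointing down, gripper open.
Joint ranges: [-177.97, 177.97], [-48.28, 115.42], [12.27, 149.76], [-77.06, 257.06], [2.81, 150.46], [-146.56, 146.56]. Speed limits (degrees/s): [147.25, 147.25, 180, 180, 180, 180].

### API

Orientations are given as [roll, pitch, yaw] about the fixed x, y, z axes, in that order (R = Rz(yaw) Ry(pitch) Rx(roll)).
In Python, from workcell import env, eyes gives the robot as it stands.
- The arm moves only by the tool send_rows, never from a script. Its argument "targets" is text: rows parted by semicolons, each of 7 numbers parted by spaces: the shift along the tool's x, y, z in m, then the turn, a rotation vector about the tool's x, y, z in degrees, then the opening in per cent of the stroke, from 0 (shut) to 100 (fully open). A call has 1 to 12 rows; each row is the pose to reach, as a shift and turn from the pose commanded when the call began, along the tool's axes at that moment; what a row does not reach only later rows make up. A row lasts 1/12 s, in which the tool goes at most 41.7 mm and 7.16 degrees, less where a joint would pass 70% of its speed; a pose out of reach is approached as far as the arm can. A call with a gripper value outside its range is refused whole. The fingers move at their own pace and stop on an object; "grip_force" is the grip in N (left out, the last holds). Time passes only in rows, so rows that repeat a pose let the fingers close. It gives the time, the measured TCP pose, the force, the opening and the grip force at its end, in the units of the state.
- env.state(): the state, without advancing time (a new reading comes with each control period).
- eyes.grab_frame(name): name is "scene" or "top" or "wrist"; returns a dict with "image" (400x640x3 uint8, blue, green, red), "fovy" (degrees; the focal length in pixels is half the picture's height over the tangent of half this angle, whatever the lens; pixels are square), "cx", "cy" (the principal point, pixels), "eye" and "attitude" of the camera in the world. Camera axes: x right, y up, looking along -z (the intrinsics and any distortion apply to the point x, -y, -z); pixel columns grow to the right and rows downward; lengths in mm; the calibration is good to about 2 mm. A picture is of the moment at which its call begins. There is no depth.
- env.job_done(): hands the job in; it is judged then, once.
The state is a dict: "time_s": time; "qpos": joint angles; "qvel": joint speeds; "effort": joint torques, N m; "ee_pos": TCP position; "ee_rot": TCP orientation; "force": force on the tool from outside, world axes, zero at the start; "torque": the same for the moment, N m; "gripper_width": finger opening in mm; "gripper_force": force on a finger pad.
Only numpy, scipy, OpenCV 4.12 (cv2) and the standard library are available. Lean on these libraries where they do the work, as an engineer would, in place of code of your own. Each camera call takes 0.05 s, during which the arm holds its last target. There are 200 camera calls.

### The job

The lid of the wax pot is hot and locked by a hidden twist catch, so never touch it by hand or gripper: take the lid lifter by its handle, put its blade through the lid's loop and turn the lid anticlockwise (seen from above) with light force until you feel the stop, without forcing it or tugging at it while it is locked. Ease the turning force off at the stop, then lift the lid slowly off on the lifter, keeping it level, and seat it gently in the ring stand. Finally draw the lifter out of the loop, stand it upright on the bare table and let go; leave the muller, dropper bottle and tape roll where they are.

Things in the scene. Friction and masses are not known exactly. Their poses are not given: they have to be found in the camera images.
- lifter: C-shaped lid lifter, 0.2 kg, loose, standing on its own flat blade. Origin: underside of the blade, below the handle's axis; z up the handle, x where the blade points. At the back (x -34 to -27 mm) a 24 mm wide upright rises to an arm at z 40 to 50 mm (x -34 to +13), so the throat over the blade is 34 mm high and open in front and at both sides
- grip (a point): lifter's square wooden handle, 20 x 20 mm (sides along lifter x and y), from 50 to 115 mm above the blade's underside, straight above the lifter's origin. This point: on its centre line, 90 mm above the blade's underside, where to grip it
- blade (a point): top of the lifter's dark steel blade, 6 mm above the lifter's origin; axes as the lifter's. Blade 38 mm wide (y), 6 mm thick, x -34 to +14 mm, then a nose 30 mm wide to x +25 mm; its tip (x 21 to 25 mm) has a lip 4 mm higher than the blade's top
- lid: loose round aluminium lid, 0.28 kg (varies by a third), 124 mm across, flange 5 mm thick. Origin: centre of the flange's underside, which lies on the pot's rim; z up. Short of the stop it turns with less than 0.1 N m. The lifter may bear on it with at most 35 N in all: keep the turning moment under 0.25 N m and the upward pull under 15 N
- loop (a point): middle of the underside of the top bar of the lid's loop handle, 29 mm above the lid's origin; axes as the lid's. Steel strap 18 mm deep (along x), bar 5 mm thick, opening 44 mm wide (y) and 24 mm high above the flange's top. The blade passes through along lid x from either side; turned in the loop it has about 15 degrees of play each way before it pushes the loop round
- catch (a point): underside of the lid's hidden plug (83 mm across), 14.5 mm below the lid's origin. Two lugs reach 50 mm from the axis along lid x and -x, locked under tabs in the pot (2 mm play up, 1.5 mm sideways). Turned anticlockwise from above by 20 to 76 degrees (differs each time, not visible) they meet a rigid stop; there, and up to 5 degrees short of it, the lid lifts straight out
- pot: aluminium wax pot, 112 mm across with two small side loops, fixed on a white hot plate 150 x 150 mm. Origin: centre of the hot plate's underside on the table; the pot's rim is 90 mm above it. Its yaw tells nothing of where the stop lies
- stand: dark ring stand fixed on the table, 134 mm outside, 110 mm inside, 22 mm high, origin at the centre of its underside. The lid's plug and lugs (100 mm across) go down inside the ring and the flange rests on the ring's top
- seat (a point): centre of the ring stand's top, 22 mm above the table: where the lid's origin comes to rest
- muller: glass muller with brown wooden knob, 60 mm across, 104 mm high, origin under its foot; leave it alone
- dropper: dropper bottle, 34 mm across, 102 mm high, origin under its foot; leave it alone
- tape_roll: roll of masking tape lying flat, 104 mm across, 25 mm high, origin under its centre; leave it alone

How it is judged:
By the outcome, as a careful person would: the job done as asked, in the order asked, and still so for the second after the job is handed in, with the robot touching nothing.
It also fails if it takes over 72 s, if anything falls off the work surface, if the arm or the gripper's body presses on something with over 40 N, if the wrist force passes 120 N, or if a joint passes its speed limit or range.

## Working session

There is one attempt and no reset: what is moved stays moved. The work goes in short steps, Python scripts to look and compute and a tool call to move; the robot and the scene stay as the last step left them, time stands still between calls to the robot, and variables do not carry over. Pictures are saved under pics/ and viewed, at most 10 in all, crops included, and the job is handed in when it is done.

Besides the shell and the picture viewer there is one more tool, called as a command line: name --argument value ..., lists and objects as JSON in quotes. send_rows: Moves the arm, as the interface text tells. Its arguments: {"type":"object","properties":{"targets":{"type":"string"},"grip_force":{"type":"number"}},"required":["targets"]}

```bash
ls; mkdir -p pics
python3 - <<'E'
from workcell import env, eyes
import cv2
print(env.state())
for n in ("scene","top"):
    f=eyes.grab_frame(n); cv2.imwrite(f"pics/{n}0.png",f["image"]); print({k:v for k,v in f.items() if k!="image"})
E
```

```text
pics
{'time_s': 0.0, 'qpos': array([-6.87554437e+01,  1.83516956e+01,  8.97058327e+01, -9.14575579e-04,
        7.20447335e+01, -1.14705518e+00]), 'qvel': array([-0.05757494, -0.0750235 , -0.04643785, -0.02692342, -0.00078674,
        0.0120758 ]), 'effort': array([-9.43901068e-04, -4.12456119e+01, -2.31977177e+01,  7.22978264e-02,
        4.58007900e-02, -1.49807420e-04]), 'ee_pos': array([ 218.83938723, -531.17962262,  213.12363051]), 'ee_rot': array([-1.79897741e+02, -1.17777767e-03,  2.23918931e+01]), 'force': array([-0.33420773, -0.18374427,  0.15917314]), 'torque': array([ 0.01656357, -0.0245394 ,  0.00956361]), 'gripper_force': 0.0, 'gripper_width': 90.91418331152792}
{'fovy': 48.208724351103996, 'cx': 325.8839322811742, 'cy': 202.8947384703209, 'eye': array([-74.38718491, 596.72202601, 854.49634864]), 'attitude': array([  51.47302504,    0.89443084, -135.93143543])}
{'fovy': 57.580486779005504, 'cx': 318.34581562907664, 'cy': 195.56053304611316, 'eye': array([ 434.05383438,  -86.36387776, 1030.05615694]), 'attitude': array([ 11.24028634,  -1.58495612, -88.59624228])}
```

View pics/scene0.png

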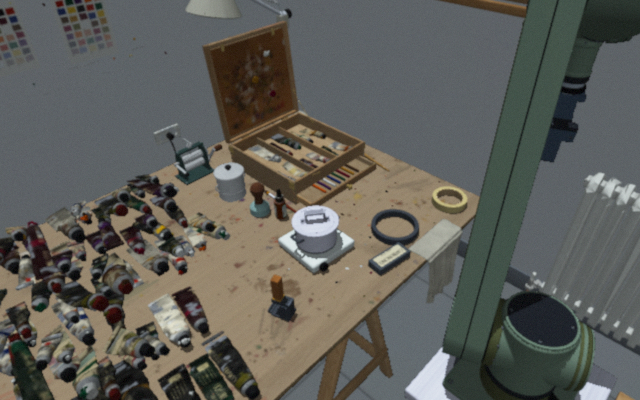

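View pics/top0.png

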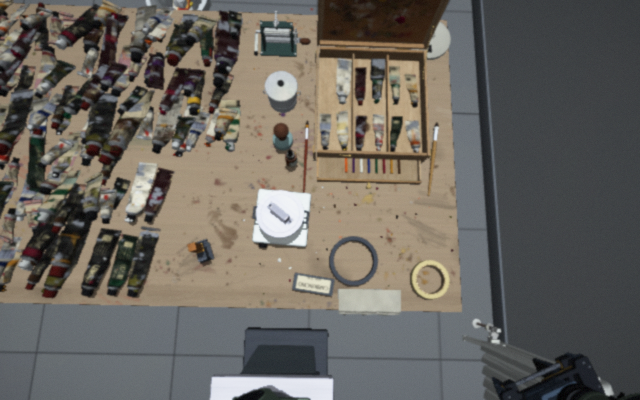

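The scene view shows the lifter at about (282,300), the pot at (316,235) and the ring at (395,227). In the top view they are at about (202,250), (281,217) and (353,261). I'll enlarge those three.

```bash
cat > h.py <<'E'
import numpy as np, cv2
from scipy.spatial.transform import Rotation as R
def ray(f,u,v):
    F=200/np.tan(np.radians(f["fovy"]/2)); d=np.array([(u-f["cx"])/F,-(v-f["cy"])/F,-1])
    return np.array(f["eye"]), R.from_euler("xyz",f["attitude"],degrees=True).apply(d)
def onz(f,u,v,z):
    e,d=ray(f,u,v); return (e+d*(z-e[2])/d[2])[:2]
def proj(f,p):
    F=200/np.tan(np.radians(f["fovy"]/2)); q=R.from_euler("xyz",f["attitude"],degrees=True).inv().apply(np.array(p)-f["eye"])
    return f["cx"]-F*q[...,0]/q[...,2], f["cy"]+F*q[...,1]/q[...,2]
def crop(im,u0,v0,w,h,s): return cv2.resize(im[v0:v0+h,u0:u0+w],None,fx=s,fy=s,interpolation=cv2.INTER_CUBIC)
E
python3 - <<'E'
from h import *
t=cv2.imread("pics/top0.png"); s=cv2.imread("pics/scene0.png")
a=np.hstack([crop(t,175,225,50,50,8),crop(t,245,180,80,80,5)])
b=np.hstack([crop(s,255,265,50,50,4),crop(s,276,190,80,80,2.5),crop(t,320,225,66,66,200/66),crop(s,360,195,66,66,200/66)])
cv2.imwrite("pics/c1.png",np.vstack([a,b]))
E
```

```text
(no output)
```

View pics/c1.png

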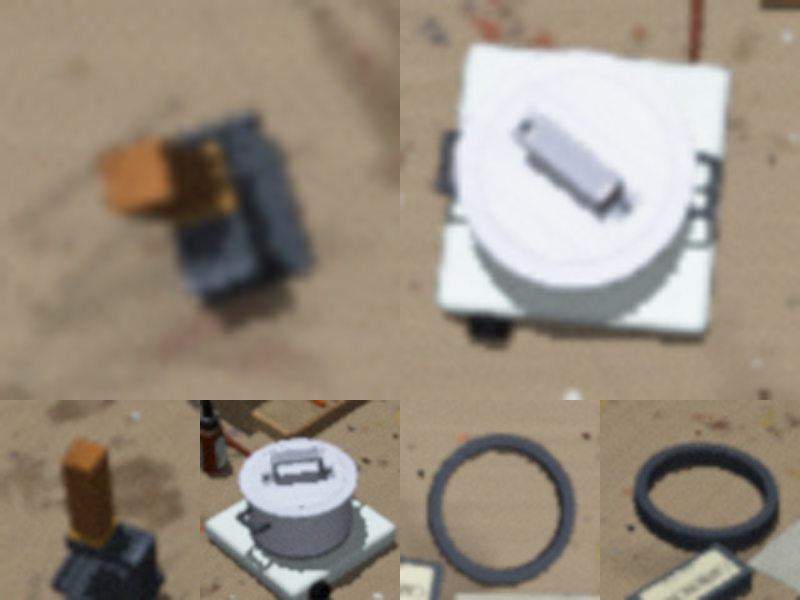

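```bash
cat >> h.py <<'E'
def look(n,fn):
    from workcell import eyes
    import pickle
    f=eyes.grab_frame(n); cv2.imwrite(f"pics/{fn}.png",f["image"]); pickle.dump(f,open(f"pics/{fn}.pkl","wb")); return f
E
python3 - <<'E'
from h import *
f=look("top","t1")
tc=lambda x,y:(245+(x-400)/5,180+y/5)
print("handle top",onz(f,175+135/8,225+180/8,115),"base",onz(f,175+222/8,225+185/8,50))
print("body pts",[onz(f,175+x/8,225+y/8,z).round() for x,y,z in [(250,112,3),(312,270,3),(175,130,50),(205,300,50)]])
print("bar ends",onz(f,*tc(530,122),124),onz(f,*tc(618,195),124),"lid centre",onz(f,*tc(574,168),95))
print("plate",[onz(f,*tc(*p),15).round() for p in [(467,45),(730,68),(705,332),(440,305)]])
print("ring",onz(f,320+501/200*66-132,225+108/200*66,22))
E
```

```text
handle top [476.40250989 201.96160792] base [478.51565774 193.77785526]
body pts [array([506., 200.]), array([452., 174.]), array([496., 211.]), array([441., 196.])]
bar ends [588.48770624  11.63155977] [552.75592143 -34.07555428] lid centre [569.9690123   -9.11792947]
plate [array([650.,  61.]), array([642., -88.]), array([492., -79.]), array([503.,  68.])]
ring [ 456.52572249 -209.47055474]
```

```bash
cat >> h.py <<'E'
def to(p,yaw,cur=None):
    from workcell import env
    s=env.state(); c=np.array(s["ee_pos"]) if cur is None else np.array(cur); r=R.from_euler("xyz",s["ee_rot"],degrees=True)
    t=R.from_euler("xyz",[180,0,yaw],degrees=True)
    print("t",round(float(s["time_s"]),2),"pos",c.round(1),np.round(s["ee_rot"],2),"shift m",(r.inv().apply(np.array(p)-c)/1000).round(4),"rotvec",(r.inv()*t).as_rotvec(degrees=True).round(2),"F",np.round(s["force"],1),"w",round(float(s["gripper_width"]),1))
E
python3 -c "
from h import *
to([477,195,250],108)"
```

```text
t 0.15 pos [ 218.9 -531.3  213.3] [-179.92   -0.     22.39] shift m [ 0.5153 -0.5733 -0.0359] rotvec [-6.000e-02 -6.000e-02 -8.561e+01] F [-0.4  0.   0.4] w 91.2
```

send_rows --targets "0.515 -0.573 -0.036 0 0 -85.6 100;0.515 -0.573 -0.036 0 0 -85.6 100;0.515 -0.573 -0.036 0 0 -85.6 100;0.515 -0.573 -0.036 0 0 -85.6 100;0.515 -0.573 -0.036 0 0 -85.6 100;0.515 -0.573 -0.036 0 0 -85.6 100;0.515 -0.573 -0.036 0 0 -85.6 100;0.515 -0.573 -0.036 0 0 -85.6 100;0.515 -0.573 -0.036 0 0 -85.6 100;0.515 -0.573 -0.036 0 0 -85.6 100;0.515 -0.573 -0.036 0 0 -85.6 100;0.515 -0.573 -0.036 0 0 -85.6 100"

```text
time_s: 1.15
ee_pos: [386.2, -59.0, 237.5]
ee_rot: [180.0, 0.0, 108.3]
force: [0.6, 0.6, -0.3]
gripper_width: 91.1
gripper_force: 0.0
```

```bash
python3 -c "
from h import *
to([477,195,250],108)"
```

```text
t 1.15 pos [386.2 -59.  237.5] [1.7998e+02 2.0000e-02 1.0833e+02] shift m [ 0.2126  0.1661 -0.0126] rotvec [0.02 0.02 0.33] F [ 0.6  0.6 -0.3] w 91.1
```

send_rows --targets "0.213 0.166 -0.013 0 0 0.3 100;0.213 0.166 -0.013 0 0 0.3 100;0.213 0.166 -0.013 0 0 0.3 100;0.213 0.166 -0.013 0 0 0.3 100;0.213 0.166 -0.013 0 0 0.3 100;0.213 0.166 -0.013 0 0 0.3 100;0.213 0.166 -0.013 0 0 0.3 100;0.213 0.166 -0.013 0 0 0.3 100"

```text
time_s: 1.82
ee_pos: [479.5, 196.8, 249.6]
ee_rot: [180.0, -0.1, 107.9]
force: [0.7, 0.0, -0.0]
gripper_width: 91.4
gripper_force: 0.0
```

```bash
python3 -c "
from h import *
f=look('wrist','w1'); print({k:v for k,v in f.items() if k!='image'})
to([477,195,250],108)"
```

```text
{'fovy': 59.76165375755947, 'cx': 322.8515323276118, 'cy': 197.0061086249476, 'eye': array([456.78661592, 267.22986581, 420.94846791]), 'attitude': array([-15.40381167,  -0.15681918,  17.90475738])}
t 1.87 pos [478.5 194.5 249.5] [-1.7993e+02  1.0000e-02  1.0788e+02] shift m [ 0.0009 -0.0013 -0.0005] rotvec [-0.07  0.01 -0.12] F [-0.7 -0.2 -0. ] w 91.1
```

View pics/w1.png

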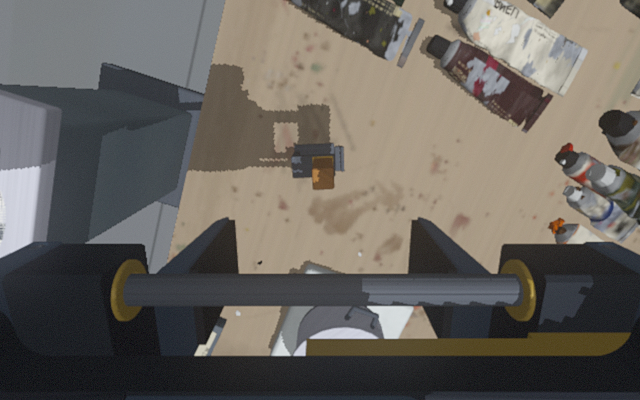

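Run:
```python
from h import *
import pickle
f=pickle.load(open("pics/w1.pkl","rb"))
print(onz(f,323,173,115)); print(proj(f,np.array([476.4,202,115])))
cv2.imwrite("pics/w1c.png",crop(f["image"],260,120,120,90,6))
```

```text
[476.77567118 208.51598173]
(np.float64(320.3742953588472), np.float64(179.64830547903816))
```

View pics/w1c.png

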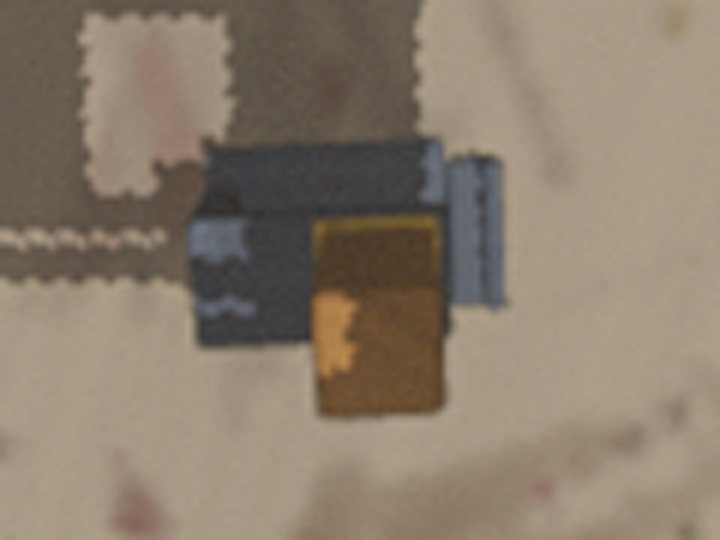

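Run:
```python
from h import *
import pickle
f=pickle.load(open("pics/w1.pkl","rb"))
c=lambda x,y:(260+x/6,120+y/6)
print("top",onz(f,*c(380,352),115))
print("base+y edge mid z50",onz(f,*c(377,224),50))
a,b=onz(f,*c(210,152),6),onz(f,*c(432,140),6); print("blade edge",a,b,np.degrees(np.arctan2(*(b-a)[::-1])))
a,b=onz(f,*c(200,346),50),onz(f,*c(315,340),50); print("arm edge",a,b,np.degrees(np.arctan2(*(b-a)[::-1])))
print("tip corners",onz(f,*c(503,158),10),onz(f,*c(506,304),10))
to([477,203,71],109)
```

```text
top [478.65499391 203.67542732]
base+y edge mid z50 [475.59597957 212.250495  ]
blade edge [441.96008137 209.21865684] [483.04120312 224.9603143 ] 20.966068228149975
arm edge [451.87911021 181.21130758] [471.40029211 188.67315215] 20.919029991404347
tip corners [497.15429818 226.31063738] [507.12010974 198.93286756]
t 1.87 pos [478.5 194.5 249.5] [-1.7993e+02  1.0000e-02  1.0788e+02] shift m [0.0086 0.0014 0.1785] rotvec [-0.07  0.01 -1.12] F [-0.7 -0.2 -0. ] w 91.1
```

send_rows --targets "0.008 0.003 0.03 0 0 -3.1 100;0.008 0.003 0.06 0 0 -3.1 100;0.008 0.003 0.09 0 0 -3.1 100;0.008 0.003 0.12 0 0 -3.1 100;0.008 0.003 0.145 0 0 -3.1 100;0.008 0.003 0.165 0 0 -3.1 100;0.008 0.003 0.1785 0 0 -3.1 100;0.008 0.003 0.1785 0 0 -3.1 60;0.008 0.003 0.1785 0 0 -3.1 40"

```text
time_s: 2.62
ee_pos: [478.1, 200.1, 71.6]
ee_rot: [-179.9, 0.0, 110.7]
force: [-0.6, 0.1, -0.6]
gripper_width: 80.9
gripper_force: 0.0
```

```bash
python3 -c "
from h import *
to([479,203.2,71],111)"
```

```text
t 2.62 pos [478.1 200.1  71.6] [-1.7989e+02  2.0000e-02  1.1073e+02] shift m [0.0026 0.0019 0.0006] rotvec [-0.11  0.02 -0.27] F [-0.6  0.1 -0.6] w 80.9
```

send_rows --targets "0.002 0.0015 0 0 0 -0.3 40;0.002 0.0015 0 0 0 -0.3 35;0.002 0.0015 0 0 0 -0.3 30;0.002 0.0015 0 0 0 -0.3 26;0.002 0.0015 0 0 0 -0.3 23;0.002 0.0015 0 0 0 -0.3 21;0.002 0.0015 0 0 0 -0.3 19;0.002 0.0015 0 0 0 -0.3 10;0.002 0.0015 0 0 0 -0.3 10;0.002 0.0015 0 0 0 -0.3 10;0.002 0.0015 0 0 0 -0.3 10" --grip_force 35

```text
time_s: 3.53
ee_pos: [479.2, 203.7, 71.5]
ee_rot: [-180.0, 0.0, 111.1]
force: [-0.1, -1.0, -1.9]
gripper_width: 20.0
gripper_force: 35.0
```

```bash
python3 -c "
from h import *
look('wrist','w2')
to([479,203.2,71],111)"
```

```text
t 3.58 pos [479.2 203.7  71.4] [-179.96    0.    111.09] shift m [-0.0004 -0.0004  0.0004] rotvec [-0.04  0.    0.09] F [ 0.3  0.3 -2. ] w 19.7
```

send_rows --targets "0 0 -0.004 0 0 0 10;0 0 -0.015 0 0 0 10;0 0 -0.035 0 0 0 10;0 0 -0.06 0 0 0 10;0 0 -0.085 0 0 0 10;-0.015 -0.003 -0.105 0 0 6 10;-0.04 -0.008 -0.12 0 0 13 10;-0.065 -0.013 -0.129 0 0 20 10;-0.09 -0.018 -0.129 0 0 27 10;-0.115 -0.023 -0.129 0 0 34 10;-0.135 -0.027 -0.129 0 0 41 10;-0.15 -0.03 -0.129 0 0 48 10" --grip_force 45

```text
time_s: 4.58
ee_pos: [505.4, 51.3, 201.0]
ee_rot: [180.0, 0.0, 62.7]
force: [-0.4, 0.9, -1.6]
gripper_width: 20.3
gripper_force: 45.0
```

```bash
python3 -c "
from h import *
to([507.5,39.3,200],52)"
```

```text
t 4.58 pos [505.4  51.3 201. ] [1.7997e+02 2.0000e-02 6.2680e+01] shift m [-0.0097  0.0073  0.001 ] rotvec [ 0.03  0.02 10.68] F [-0.4  0.9 -1.6] w 20.3
```

send_rows --targets "-0.005 0.004 0.001 0 0 6 10;-0.0097 0.0073 0.001 0 0 10.7 10;-0.0097 0.0073 0.001 0 0 10.7 10;-0.0097 0.0073 0.001 0 0 10.7 10;-0.0097 0.0073 0.001 0 0 10.7 10"

```text
time_s: 5.0
ee_pos: [507.4, 41.4, 199.8]
ee_rot: [-180.0, -0.0, 52.5]
force: [0.2, -0.2, -2.2]
gripper_width: 19.6
gripper_force: 45.0
```

```bash
python3 -c "
from h import *
w=look('wrist','w3');s=look('scene','s3');t=look('top','t3')
to([507.5,39.3,200],52)
cv2.imwrite('pics/m3.png',np.vstack([cv2.resize(w['image'][100:400],None,fx=1.25,fy=1.25)[:, :800],np.hstack([crop(s['image'],275,185,80,45,5),crop(t['image'],245,185,80,45,5)])]))
"
```

```text
t 5.15 pos [507.5  41.5 199.8] [180.     0.    52.48] shift m [-0.0018  0.0014 -0.0002] rotvec [0.   0.   0.48] F [-0.1  0.3 -2. ] w 19.9
```

View pics/m3.png

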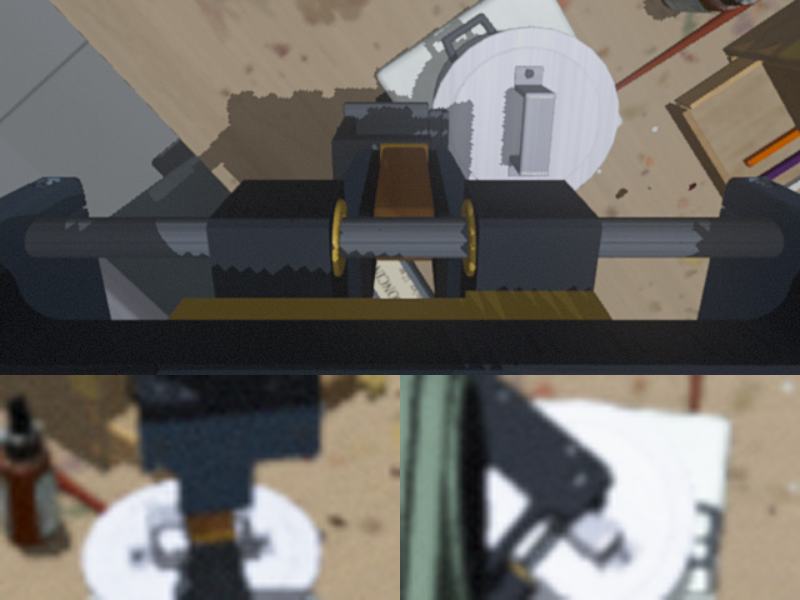

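Run:
```python
from h import *
import pickle
f=pickle.load(open("pics/w3.pkl","rb"))
cv2.imwrite("pics/w3c.png",crop(f["image"],340,110,170,140,4.2))
m=lambda x,y:(x/1.25,y/1.25+100)
P=[onz(f,*m(*p),124) for p in [(525,93),(554,92),(551,175),(523,176)]]
print(np.round(P,1),np.mean(P,0))
for a,b in((0,3),(1,2)):
    d=P[a]-P[b]; print(np.degrees(np.arctan2(d[1],d[0])),np.linalg.norm(d))
print("yellow z50 lifter",onz(f,*m(404,148),200-71+50))
```

```text
[[578.6  16.7]
 [592.2   7. ]
 [563.1 -35.7]
 [549.2 -25.8]] [570.81720163  -9.45497487]
55.35559295853536 51.66937768008223
55.689405026457756 51.62228195827012
yellow z50 lifter [514.05023735  47.72917566]
```

View pics/w3c.png

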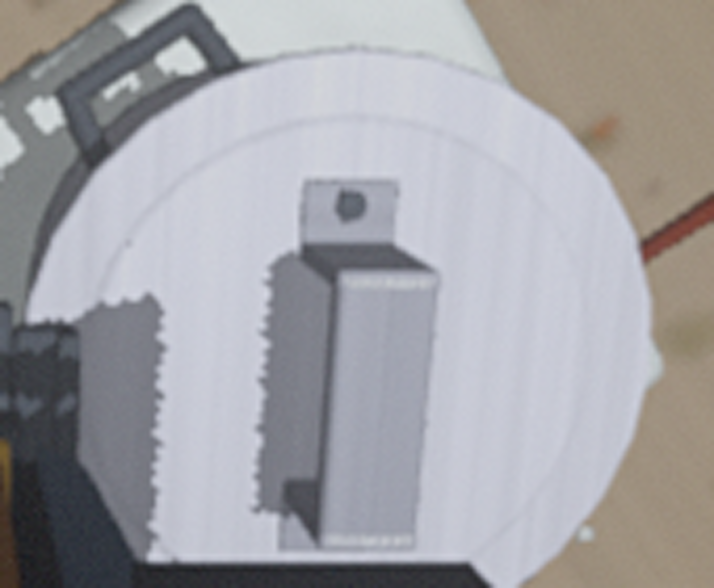

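Run:
```python
from h import *
import pickle
f=pickle.load(open("pics/w3.pkl","rb"))
m=lambda x,y:(x/4.2+340,y/4.2+110)
P=[onz(f,*m(*p),124) for p in [(338,270),(438,272),(413,548),(320,546)]]
print(np.round(P,1),np.mean(P,0))
for a,b in((0,3),(1,2)):
    d=P[a]-P[b]; print(np.degrees(np.arctan2(d[1],d[0])),np.linalg.norm(d))
Q=np.array([onz(f,*m(*p),95) for p in [(25,312),(358,47),(650,335),(545,115),(130,140),(600,180)]])
from scipy.optimize import least_squares
r=least_squares(lambda c:np.hypot(*(Q-c).T)-62,[570,-10]);print(r.x,r.fun)
L=-35
B=np.array([570.8,-9.6]); d=np.array([np.cos(np.radians(L)),np.sin(np.radians(L))])
to([*(B-80*d),173.5],L+90)
```

```text
[[578.9  16.6]
 [592.4   5.8]
 [561.4 -34.9]
 [548.3 -24.2]] [570.26913912  -9.19340171]
53.065798321099294 51.035123475520464
52.68126991720034 51.07411075912705
[569.46795814  -9.94752759] [-0.30708463  0.79817453 -0.06490658  0.01866508 -0.42637456 -0.68493019]
t 5.15 pos [507.5  41.5 199.8] [180.     0.    52.48] shift m [-0.0055  0.0015  0.0263] rotvec [ 0.    0.   -2.52] F [-0.1  0.3 -2. ] w 19.9
```

send_rows --targets "-0.003 0.001 0.008 0 0 -0.5 10;-0.003 0.001 0.018 0 0 -0.5 10;-0.003 0.001 0.0263 0 0 -0.5 10;-0.003 0.001 0.0263 0 0 -0.5 10;-0.003 0.008 0.0263 0 0 -0.5 10;-0.003 0.016 0.0263 0 0 -0.5 10;-0.003 0.024 0.0263 0 0 -0.5 10;-0.003 0.032 0.0263 0 0 -0.5 10;-0.0025 0.04 0.0263 0 0 -0.5 10;-0.0025 0.045 0.0263 0 0 -0.5 10;-0.0025 0.05 0.0263 0 0 -0.5 10;-0.0025 0.05 0.0263 0 0 -0.5 10"

```text
time_s: 6.15
ee_pos: [546.6, 7.9, 173.4]
ee_rot: [180.0, -0.0, 52.8]
force: [0.2, 1.0, -2.0]
gripper_width: 20.0
gripper_force: 45.0
```

```bash
python3 -c "
from h import *
from workcell import env
to([570,-9.6,173.5],53)
print(env.state()['torque'])
w=look('wrist','w4');s=look('scene','s4')
cv2.imwrite('pics/m4.png',np.vstack([crop(w['image'],220,140,200,100,4),crop(s['image'],285,195,72,27,800/72)]))
"
```

```text
t 6.15 pos [546.6   7.9 173.4] [ 1.7996e+02 -1.0000e-02  5.2850e+01] shift m [ 0.0002  0.0292 -0.0001] rotvec [ 0.04 -0.01 -0.15] F [ 0.2  1.  -2. ] w 20.0
[-0.02875498 -0.07502854 -0.00763409]
```

View pics/m4.png

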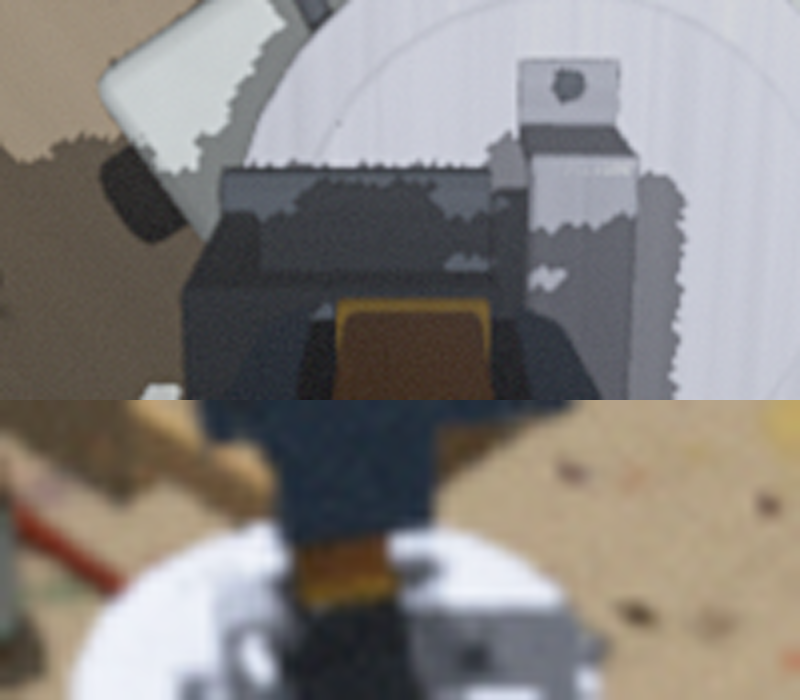

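The nose is entering the loop without contact. The blade's far edge is at crop y≈168 and the bar's far end at y≈156. I'll check the lateral margin next.

Run:
```python
from h import *
import pickle
f=pickle.load(open("pics/w4.pkl","rb"))
m=lambda x,y:(x/4+220,y/4+140)
n=np.array([np.cos(np.radians(53)),np.sin(np.radians(53))]);d=np.array([n[1],-n[0]])
T=np.array([546.6,7.9])
for k,p,z in [("blade",(230,168),108),("blade",(485,168),108),("bar",(530,156),124),("bar",(635,156),124),("handle base",(340,303),152),("handle base",(487,303),152),("foot",(520,62),95),("foot",(618,62),95)]:
    q=onz(f,*m(*p),z); print(k,q.round(1),"along",((q-T)@d).round(1),"lat",((q-T)@n).round(1))
```

```text
blade [534.9  42.6] along -30.2 lat 20.6
blade [570.2  15.7] along 14.2 lat 20.5
bar [578.7  16.4] along 20.6 lat 26.1
bar [592.3   6.1] along 37.6 lat 26.1
handle base [545.6  21.8] along -9.2 lat 10.5
handle base [562.7   8.8] along 12.3 lat 10.4
foot [585.7  24.9] along 21.0 lat 37.0
foot [599.7  14.2] along 38.6 lat 37.0
```

send_rows --targets "0 0.004 0 0 0 0 10;0 0.009 0 0 0 0 10;0 0.014 0 0 0 0 10;0 0.019 0 0 0 0 10;0 0.024 0 0 0 0 10;0 0.028 0 0 0 0 10;0 0.029 0 0 0 0 10;0 0.029 0 0 0 0 10;0 0.029 0 0 0 0 10"

```text
time_s: 7.0
ee_pos: [568.6, -8.9, 173.4]
ee_rot: [-180.0, 0.0, 52.9]
force: [-0.5, -0.0, -1.5]
gripper_width: 19.7
gripper_force: 45.0
```

```bash
python3 -c "
from h import *
from workcell import env
to([570,-9.6,173.5],53)
s=env.state();print(s['torque'],s['force'])
"
```

```text
t 7.0 pos [568.6  -8.9 173.4] [-1.7998e+02  1.0000e-02  5.2880e+01] shift m [ 0.0003  0.0015 -0.0001] rotvec [-0.02  0.01 -0.12] F [-0.5 -0.  -1.5] w 19.7
[-0.02156265 -0.02455588  0.02795538] [-0.52103547 -0.0435059  -1.47269535]
```

send_rows --targets "0 0 0 0 0 0 10;0 0 0 0 0 -2 10;0 0 0 0 0 -5 10;0 0 0 0 0 -8 10;0 0 0 0 0 -11 10;0 0 0 0 0 -13 10;0 0 0 0 0 -15 10;0 0 0 0 0 -17 10;0 0 0 0 0 -19 10;0 0 0 0 0 -21 10;0 0 0 0 0 -22 10;0 0 0 0 0 -22 10" --grip_force 10

```text
time_s: 8.0
ee_pos: [568.6, -8.8, 173.5]
ee_rot: [-180.0, 0.0, 74.9]
force: [0.2, 0.3, -1.4]
gripper_width: 19.9
gripper_force: 10.0
```

```bash
cat > q.py <<'E'
from workcell import env
import numpy as np
s=env.state();print(s['time_s'],np.round(s['torque'],3),np.round(s['force'],2),np.round(s['ee_pos'],1),np.round(s['ee_rot'],2),round(s['gripper_width'],2),np.round(s['effort'][5],3))
E
python3 q.py
```

```text
8.0 [-0.003 -0.052 -0.005] [ 0.17  0.28 -1.41] [568.6  -8.8 173.5] [-179.99    0.     74.91] 19.91 -0.155
```

send_rows --targets "0 0 0 0 0 -1 10;0 0 0 0 0 -2 10;0 0 0 0 0 -3 10;0 0 0 0 0 -4 10;0 0 0 0 0 -5 10;0 0 0 0 0 -6 10;0 0 0 0 0 -7 10;0 0 0 0 0 -8 10"

```text
time_s: 8.67
ee_pos: [568.8, -8.9, 173.5]
ee_rot: [180.0, 0.0, 83.0]
force: [-0.1, 0.0, -2.8]
gripper_width: 20.1
gripper_force: 10.0
```

```bash
python3 q.py; python3 -c "
from h import *
w=look('wrist','w5');s=look('scene','s5')
cv2.imwrite('pics/m5.png',np.vstack([crop(w['image'],220,120,200,100,4),crop(s['image'],285,195,72,27,800/72)]))"
```

```text
8.6667 [-0.053 -0.089  0.001] [-0.15  0.04 -2.83] [568.8  -8.9 173.5] [179.99   0.    82.99] 20.1 0.129
```

View pics/m5.png

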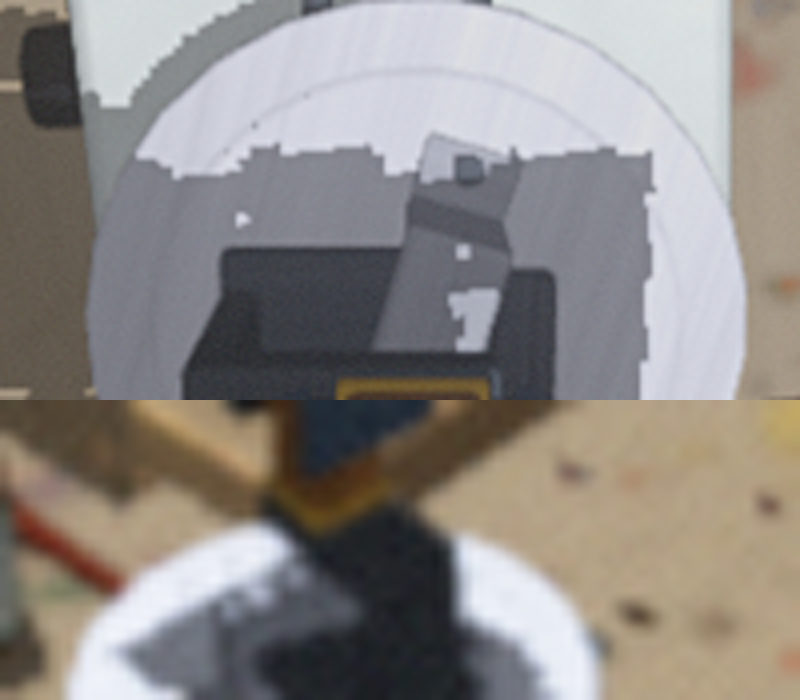

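The loop now lags the blade by about 15°, so the lid has turned about 15° with negligible friction. I'll carry on in small steps and watch for the stop.

send_rows --targets "0 0 0 0 0 -0.6 10;0 0 0 0 0 -1.2 10;0 0 0 0 0 -1.8 10;0 0 0 0 0 -2.4 10;0 0 0 0 0 -3 10;0 0 0 0 0 -3 10"

```text
time_s: 9.27
ee_pos: [568.8, -8.9, 173.5]
ee_rot: [180.0, 0.0, 85.9]
force: [-0.0, -0.5, -1.0]
gripper_width: 19.9
gripper_force: 10.0
```

```bash
python3 q.py
```

```text
9.2667 [-0.055 -0.097 -0.052] [-0.04 -0.51 -0.96] [568.8  -8.9 173.5] [1.800e+02 1.000e-02 8.593e+01] 19.91 -0.108
```

send_rows --targets "0 0 0 0 0 -0.6 10;0 0 0 0 0 -1.2 10;0 0 0 0 0 -1.8 10;0 0 0 0 0 -2.4 10;0 0 0 0 0 -3 10;0 0 0 0 0 -3 10"

```text
time_s: 9.77
ee_pos: [568.8, -8.9, 173.5]
ee_rot: [180.0, 0.0, 88.9]
force: [0.2, -0.3, -2.7]
gripper_width: 19.9
gripper_force: 10.0
```

```bash
python3 q.py
```

```text
9.7667 [-0.014 -0.107  0.008] [ 0.23 -0.34 -2.69] [568.8  -8.9 173.5] [1.800e+02 1.000e-02 8.893e+01] 19.87 -0.109
```

send_rows --targets "0 0 0 0 0 -0.6 10;0 0 0 0 0 -1.2 10;0 0 0 0 0 -1.8 10;0 0 0 0 0 -2.4 10;0 0 0 0 0 -3 10;0 0 0 0 0 -3 10"

```text
time_s: 10.27
ee_pos: [568.8, -8.9, 173.5]
ee_rot: [180.0, 0.0, 91.9]
force: [1.1, -0.3, -1.8]
gripper_width: 20.2
gripper_force: 10.0
```

```bash
python3 q.py
```

```text
10.2667 [-0.055 -0.101 -0.06 ] [ 1.11 -0.27 -1.77] [568.8  -8.9 173.5] [1.800e+02 1.000e-02 9.193e+01] 20.2 -0.11
```

send_rows --targets "0 0 0 0 0 -0.6 10;0 0 0 0 0 -1.2 10;0 0 0 0 0 -1.8 10;0 0 0 0 0 -2.4 10;0 0 0 0 0 -3 10;0 0 0 0 0 -3 10"

```text
time_s: 10.77
ee_pos: [568.6, -9.2, 173.5]
ee_rot: [-180.0, 0.0, 94.9]
force: [-0.8, -1.4, -1.9]
gripper_width: 20.2
gripper_force: 10.0
```

```bash
python3 q.py
```

```text
10.7667 [-0.314  0.021 -0.167] [-0.82 -1.39 -1.9 ] [568.6  -9.2 173.5] [-1.7998e+02  3.0000e-02  9.4920e+01] 20.23 -0.181
```

send_rows --targets "0 0 0 0 0 -0.3 10;0 0 0 0 0 -0.6 10;0 0 0 0 0 -0.6 10"

```text
time_s: 11.02
ee_pos: [568.5, -9.1, 173.4]
ee_rot: [-180.0, 0.0, 95.5]
force: [-1.6, -1.1, 0.1]
gripper_width: 19.9
gripper_force: 10.0
```

```bash
python3 q.py
```

```text
11.0167 [-0.407  0.201 -0.145] [-1.57 -1.06  0.08] [568.5  -9.1 173.4] [-1.7996e+02  2.0000e-02  9.5510e+01] 19.86 -0.177
```

```bash
cat > hole.py <<'E'
from h import *
import sys,pickle
def hole(f):
    g=cv2.cvtColor(f["image"],cv2.COLOR_BGR2GRAY)
    g=cv2.GaussianBlur(g,(3,3),0)[150:176,318:356].astype(float)
    w=np.clip(g.max()*0+ np.percentile(g,30)-g-15,0,None); n,l,st,c=cv2.connectedComponentsWithStats((w>0).astype(np.uint8))
    return [(st[i][4],(c[i]+[318,150]).round(2)) for i in range(1,n) if st[i][4]>5]
def tmpl(a,b):
    A=cv2.cvtColor(a["image"],cv2.COLOR_BGR2GRAY)[156:168,330:346]; B=cv2.cvtColor(b["image"],cv2.COLOR_BGR2GRAY)[145:182,312:364]
    r=cv2.matchTemplate(B,A,cv2.TM_CCOEFF_NORMED); _,m,_,p=cv2.minMaxLoc(r); return round(m,2),(p[0]+312-330,p[1]+145-156)
a=pickle.load(open("pics/w5.pkl","rb")); b=look("wrist",sys.argv[1])
print(hole(a),hole(b),tmpl(a,b))
p=onz(a,337,162.5,96.5); print(p, np.degrees(np.arctan2(*(p-[570,-9.6])[::-1])))
E
python3 hole.py w6; python3 q.py
```

```text
[(np.int32(16), array([336.88, 164.94])), (np.int32(93), array([330.18, 173.08]))] [(np.int32(55), array([338.67, 163.44])), (np.int32(62), array([329.82, 173.26]))] (0.77, (2, -2))
[583.83512792  21.07026353] 65.72021816684038
11.0667 [-0.446  0.263 -0.121] [-1.44 -1.29 -0.29] [568.5  -9.1 173.4] [-1.7996e+02  2.0000e-02  9.5500e+01] 19.79 -0.153
```

send_rows --targets "0 0 0 0 0 -0.3 10;0 0 0 0 0 -0.6 10;0 0 0 0 0 -0.6 10;0 0 0 0 0 -0.6 10"

```text
time_s: 11.4
ee_pos: [568.5, -8.9, 173.4]
ee_rot: [-180.0, 0.0, 96.1]
force: [-2.1, -1.3, -0.4]
gripper_width: 20.2
gripper_force: 10.0
```

```bash
python3 q.py; python3 hole.py w7; python3 -c "
import pickle,cv2
from h import *
from scipy.ndimage import shift
import numpy as np
g=lambda n:cv2.cvtColor(pickle.load(open(f'pics/{n}.pkl','rb'))['image'],cv2.COLOR_BGR2GRAY)[148:180,315:360].astype(np.float32)
A,B,C=g('w5'),g('w6'),g('w7')
print(cv2.phaseCorrelate(A,B),cv2.phaseCorrelate(B,C))
def ecc(a,b):
    M=np.eye(2,3,dtype=np.float32); c,M=cv2.findTransformECC(a,b,M,cv2.MOTION_TRANSLATION); return c,M[:,2]
print(ecc(A,B),ecc(B,C))"
```

```text
11.4 [-0.398  0.257 -0.169] [-2.13 -1.33 -0.4 ] [568.5  -8.9 173.4] [-1.7997e+02  1.0000e-02  9.6090e+01] 20.18 -0.198
[(np.int32(16), array([336.88, 164.94])), (np.int32(93), array([330.18, 173.08]))] [(np.int32(58), array([339.1 , 163.59])), (np.int32(50), array([328.94, 173.38]))] (0.84, (-7, -9))
[583.83512792  21.07026353] 65.72021816684038
((2.555782585454036, 0.5353484213725856), 0.5003404908710056) ((1.522647208870211, 0.4093207639087364), 0.6465422931644652)
(0.7247384787885146, array([ 1.0269592, -1.1212652], dtype=float32)) (0.8864518986037884, array([ 0.20019624, -0.19074719], dtype=float32))
```

send_rows --targets "0 0 0 0 0 0.5 10;0 0 0 0 0 1 10;0 0 0 0 0 2 10;0 0 0 0 0 3 10;0 0 0 0 0 4.5 10;0 0 0 0 0 6 10;0 0 0 0 0 8 10;0 0 0 0 0 10 10;0 0 0 0 0 12 10;0 0 0 0 0 13 10;0 0 0 0 0 13 10;0 0 0 0 0 13 10"

```text
time_s: 12.45
ee_pos: [569.1, -8.7, 173.5]
ee_rot: [180.0, -0.0, 83.1]
force: [0.5, 0.0, -1.5]
gripper_width: 19.7
gripper_force: 10.0
```

```bash
python3 q.py
```

```text
12.45 [-0.028 -0.06   0.032] [ 0.52  0.04 -1.48] [569.1  -8.7 173.5] [ 1.7997e+02 -2.0000e-02  8.3110e+01] 19.68 0.019
```

send_rows --targets "0 0 0 0 0 0 10;0 0 0 0 0 0 10;0 0 -0.003 0 0 0 10;0 0 -0.006 0 0 0 10;0 0 -0.008 0 0 0 10;0 0 -0.009 0 0 0 10;0 0 -0.01 0 0 0 10;0 0 -0.011 0 0 0 10;0 0 -0.0115 0 0 0 10;0 0 -0.012 0 0 0 10;0 0 -0.0125 0 0 0 10;0 0 -0.013 0 0 0 10" --grip_force 50

```text
time_s: 13.45
ee_pos: [568.5, -8.9, 186.1]
ee_rot: [-180.0, 0.0, 83.1]
force: [-0.2, 0.1, -3.7]
gripper_width: 19.8
gripper_force: 50.0
```

```bash
python3 q.py
```

```text
13.45 [-0.033 -0.033  0.041] [-0.16  0.07 -3.66] [568.5  -8.9 186.1] [-1.7995e+02  1.0000e-02  8.3090e+01] 19.76 -0.006
```

send_rows --targets "0 0 -0.0005 0 0 0 10;0 0 -0.001 0 0 0 10;0 0 -0.0015 0 0 0 10;0 0 -0.002 0 0 0 10;0 0 -0.0025 0 0 0 10;0 0 -0.0025 0 0 0 10"

```text
time_s: 13.95
ee_pos: [568.8, -9.0, 189.1]
ee_rot: [180.0, 0.0, 83.1]
force: [0.2, -1.2, -4.2]
gripper_width: 19.6
gripper_force: 50.0
```

```bash
python3 q.py
```

```text
13.95 [-0.118 -0.027 -0.047] [ 0.15 -1.16 -4.18] [568.8  -9.  189.1] [1.800e+02 1.000e-02 8.309e+01] 19.55 -0.011
```

send_rows --targets "0 0 -0.0015 0 0 0 10;0 0 -0.003 0 0 0 10;0 0 -0.005 0 0 0 10;0 0 -0.007 0 0 0 10;0 0 -0.0095 0 0 0 10;0 0 -0.012 0 0 0 10;0 0 -0.0145 0 0 0 10;0 0 -0.017 0 0 0 10;0 0 -0.0195 0 0 0 10;0 0 -0.0215 0 0 0 10;0 0 -0.0225 0 0 0 10;0 0 -0.0225 0 0 0 10"

```text
time_s: 14.95
ee_pos: [568.9, -8.9, 211.8]
ee_rot: [180.0, 0.0, 83.1]
force: [0.6, -0.3, -4.2]
gripper_width: 19.8
gripper_force: 50.0
```

```bash
python3 q.py
```

```text
14.95 [-0.002 -0.072  0.034] [ 0.62 -0.29 -4.21] [568.9  -8.9 211.8] [179.96   0.    83.09] 19.76 -0.0
```

send_rows --targets "0 0 -0.001 0 0 0 10;0 0 -0.003 0 0 0 10;0 0 -0.006 0 0 0 10;0 0 -0.009 0 0 0 10;0 0 -0.012 0 0 0 10;0 0 -0.014 0 0 0 10;0 0 -0.015 0 0 0 10"

```text
time_s: 15.53
ee_pos: [569.0, -8.9, 227.1]
ee_rot: [179.9, -0.0, 83.1]
force: [-0.0, 0.9, -4.4]
gripper_width: 19.6
gripper_force: 50.0
```

```bash
cat > ring.py <<'E'
from h import *
import pickle
from scipy.optimize import minimize
a=np.linspace(0,2*np.pi,90)
def model(f,x,y,S=4):
    def P(r,z):
        u,v=proj(f,np.c_[x+r*np.cos(a),y+r*np.sin(a),np.full(90,z)]); return np.round(np.c_[u+.5,v+.5]*S*16).astype(np.int32)
    def fill(pts): m=np.zeros((400*S,640*S),np.uint8); cv2.fillConvexPoly(m,pts,255,shift=4); return m
    o=fill(cv2.convexHull(np.vstack([P(67,22),P(67,0)]))); i=fill(P(55,22))&fill(P(55,0))
    return cv2.resize(o&~i,(640,400),interpolation=cv2.INTER_AREA)/255.
def fit(f,box):
    u0,u1,v0,v1=box; g=cv2.cvtColor(f["image"],cv2.COLOR_BGR2GRAY).astype(float)
    d=np.clip((120-g)/(120-65),0,1)[v0:v1,u0:u1]
    c=lambda p:-np.sum(d*model(f,*p)[v0:v1,u0:u1])+.5*np.sum(model(f,*p)[v0:v1,u0:u1])
    r=minimize(c,[456.5,-209.5],method="Nelder-Mead",options=dict(initial_simplex=[[450,-205],[463,-206],[457,-216]],xatol=.2,fatol=.05)); return r.x,r.fun,model(f,*r.x).sum()
t=pickle.load(open("pics/t1.pkl","rb")); print(fit(t,(322,385,230,272)))
s=pickle.load(open("pics/s3.pkl","rb")); print(fit(s,(365,425,203,245)))
E
python3 ring.py; python3 q.py
```

```text
(array([ 455.53880836, -208.60521081]), np.float64(-105.61789661319077), np.float64(710.8980392156863))
(array([ 453.87965061, -209.49173137]), np.float64(-260.1680926916222), np.float64(899.0901960784313))
15.5333 [-0.025 -0.111  0.024] [-0.05  0.91 -4.35] [569.   -8.9 227.1] [179.95  -0.    83.09] 19.57 -0.0
```

send_rows --targets "-0.0021 -0.0009 0 0 0 0 10;-0.0064 -0.0027 0 0 0 0 10;-0.0127 -0.0054 0 0 0 0 10;-0.0212 -0.009 0 0 0 0 10;-0.0318 -0.0136 0 0 0 0 10;-0.0423 -0.0181 0 0 0 0 10;-0.0529 -0.0226 0 0 0 0 10;-0.0635 -0.0271 0 0 0 0 10;-0.0741 -0.0317 0 0 0 0 10;-0.0847 -0.0362 0 0 0 0 10;-0.0953 -0.0407 0 0 0 0 10;-0.1059 -0.0452 0 0 0 0 10"

```text
time_s: 16.53
ee_pos: [510.5, -109.7, 226.5]
ee_rot: [180.0, 0.0, 83.1]
force: [0.9, 0.3, -4.2]
gripper_width: 19.6
gripper_force: 50.0
```

send_rows --targets "-0.0106 -0.0045 0 0 0 0 10;-0.0212 -0.009 0 0 0 0 10;-0.0318 -0.0136 0 0 0 0 10;-0.0423 -0.0181 0 0 0 0 10;-0.0529 -0.0226 0 0 0 0 10;-0.0635 -0.0271 0 0 0 0 10;-0.0741 -0.0317 0 0 0 0 10;-0.0847 -0.0362 0 0 0 0 10;-0.0932 -0.0398 0 0 0 0 10;-0.0995 -0.0425 0 0 0 0 10;-0.1037 -0.0443 0 0 0 0 10;-0.1059 -0.0452 0 0 0 0 10"

```text
time_s: 17.53
ee_pos: [453.3, -208.9, 226.5]
ee_rot: [180.0, 0.0, 83.1]
force: [-0.3, -0.3, -4.8]
gripper_width: 19.7
gripper_force: 50.0
```

```bash
python3 -c "
from h import *
w=look('wrist','w8');s=look('scene','s8')
to([453.8,-208.2,227],83.1)
cv2.imwrite('pics/m8.png',np.vstack([cv2.resize(w['image'][60:320,60:580],(800,400),interpolation=cv2.INTER_CUBIC),np.hstack([crop(s['image'],340,170,100,50,4),crop(look('top','t8')['image'],310,220,100,50,4)])]))"
```

```text
t 17.63 pos [ 453.5 -208.5  226.5] [ 1.7999e+02 -1.0000e-02  8.3070e+01] shift m [ 0.0003  0.0002 -0.0005] rotvec [ 0.01 -0.01 -0.03] F [ 0.  -0.3 -4.6] w 19.5
```

View pics/m8.png

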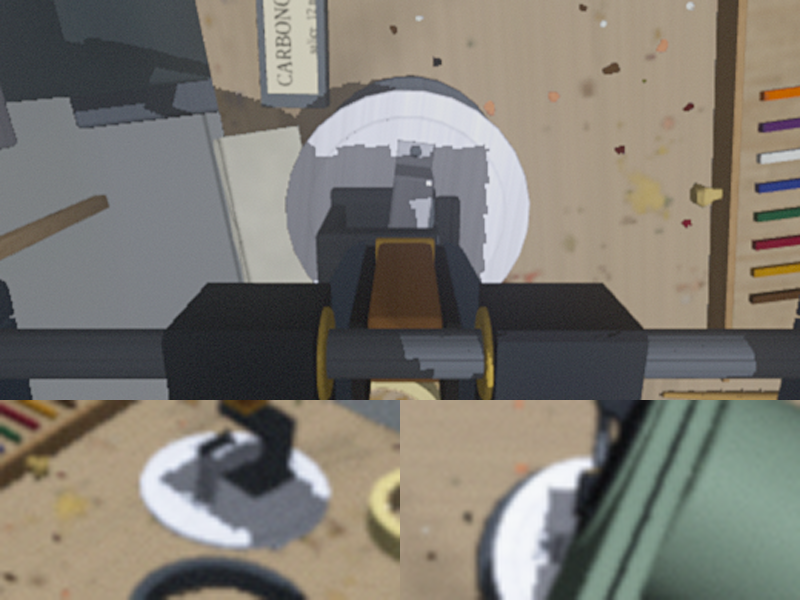

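The lid hangs level on the blade over the ring. Its edge runs from (286,205) to (529,205) with the top at (408,92), and the ring's edge shows just behind at (405,77). I'll compute the centres.

Run:
```python
from h import *
import pickle
from scipy.optimize import least_squares
f=pickle.load(open("pics/w8.pkl","rb"))
m=lambda x,y:(x/800*520+60,y/400*260+60)
Q=np.array([onz(f,*m(*p),137) for p in [(286,205),(529,205),(408,92),(320,134),(496,134),(300,160)]])
r=least_squares(lambda c:np.hypot(*(Q-c).T)-62,[454,-209]);print("lid",r.x,r.fun)
print("ring far edge",onz(f,*m(405,77),22), onz(f,*m(405,77),0),"from (454.8,-209)")
t=onz(f,*m(405,77),22);print(np.hypot(*(t-[454.8,-209])))
```

```text
lid [ 455.77997683 -211.74577118] [-0.09310123 -0.50112447  1.60840746 -0.86517887 -0.91779037 -0.51252374]
ring far edge [ 462.8437374  -144.39096634] [ 462.84199032 -144.93473435] from (454.8,-209)
65.10782550427237
```

send_rows --targets "0 0 0.002 0 0 0 10;0 0 0.006 0 0 0 10;0 0 0.012 0 0 0 10;0 0 0.02 0 0 0 10;0 0 0.029 0 0 0 10;0 0 0.038 0 0 0 10;0 0 0.047 0 0 0 10;0 0 0.056 0 0 0 10;0 0 0.065 0 0 0 10;0 0 0.073 0 0 0 10;0 0 0.078 0 0 0 10;0 0 0.081 0 0 0 10"

```text
time_s: 18.68
ee_pos: [453.2, -208.2, 144.6]
ee_rot: [-179.9, -0.0, 83.1]
force: [0.5, -0.1, -4.7]
gripper_width: 19.6
gripper_force: 50.0
```

send_rows --targets "0 0 0.002 0 0 0 10;0 0 0.004 0 0 0 10;0 0 0.006 0 0 0 10;0 0 0.008 0 0 0 10;0 0 0.01 0 0 0 10;0 0 0.012 0 0 0 10;0 0 0.014 0 0 0 10;0 0 0.016 0 0 0 10;0 0 0.018 0 0 0 10;0 0 0.02 0 0 0 10;0 0 0.022 0 0 0 10;0 0 0.022 0 0 0 10"

```text
time_s: 19.68
ee_pos: [453.3, -208.2, 123.0]
ee_rot: [-180.0, -0.0, 83.1]
force: [-0.8, 1.0, -4.0]
gripper_width: 19.9
gripper_force: 50.0
```

```bash
python3 q.py
```

```text
19.6833 [-0.01  -0.093  0.025] [-0.84  0.98 -4.05] [ 453.3 -208.2  123. ] [-1.7995e+02 -1.0000e-02  8.3090e+01] 19.87 0.001
```

send_rows --targets "0 0 0.001 0 0 0 10;0 0 0.002 0 0 0 10;0 0 0.003 0 0 0 10;0 0 0.004 0 0 0 10;0 0 0.0045 0 0 0 10;0 0 0.005 0 0 0 10;0 0 0.0055 0 0 0 10;0 0 0.006 0 0 0 10;0 0 0.0065 0 0 0 10;0 0 0.007 0 0 0 10;0 0 0.0075 0 0 0 10;0 0 0.008 0 0 0 10"

```text
time_s: 20.68
ee_pos: [453.9, -208.5, 115.8]
ee_rot: [179.9, 0.0, 83.1]
force: [1.0, -1.2, -2.0]
gripper_width: 19.7
gripper_force: 50.0
```

```bash
python3 q.py
```

```text
20.6833 [-0.02  -0.084 -0.005] [ 0.98 -1.17 -1.99] [ 453.9 -208.5  115.8] [1.7995e+02 2.0000e-02 8.3090e+01] 19.68 0.0
```

send_rows --targets "0 0 0.001 0 0 0 10;0 0 0.002 0 0 0 10;0 0 0.0035 0 0 0 10;0 0 0.005 0 0 0 10;0 0 0.0065 0 0 0 10;0 0 0.008 0 0 0 10;0 0 0.0095 0 0 0 10;0 0 0.0105 0 0 0 10;0 0 0.0105 0 0 0 10"

```text
time_s: 21.43
ee_pos: [453.4, -208.3, 104.7]
ee_rot: [-180.0, -0.0, 83.1]
force: [-0.2, -0.1, -1.4]
gripper_width: 19.9
gripper_force: 50.0
```

```bash
python3 q.py
python3 - <<'E'
from h import *
import pickle
f=pickle.load(open("pics/w8.pkl","rb"))
m=lambda x,y:(x/800*520+60,y/400*260+60)
an=lambda p,q,z:np.degrees(np.arctan2(*(onz(f,*m(*p),z)-onz(f,*m(*q),z))[::-1]))-90
print("lid yaw",an((397,178),(389,228),166),an((434,180),(430,228),166))
h=onz(f,*m(416,151),138.5)-[455.3,-211]; print("by hole",np.degrees(np.arctan2(h[1],h[0]))-90, np.hypot(*h))
print("blade edge", np.degrees(np.arctan2(*(onz(f,*m(458,197),161)-onz(f,*m(333,190),161))[::-1])))
look("wrist","w9")
E
```

```text
21.4333 [ 0.042 -0.148  0.034] [-0.22 -0.06 -1.4 ] [ 453.4 -208.3  104.7] [-1.7997e+02 -1.0000e-02  8.3090e+01] 19.86 0.001
lid yaw -16.095600968589963 -10.803820792598586
by hole -14.203458165604658 35.184864381041066
blade edge -10.29809607613321
```

send_rows --targets "-0.001 0 0 0 0 2 10;-0.001 0 0 0 0 4 10;-0.001 0 0 0 0 5.5 10;-0.001 0 0 0 0 5.5 10;-0.0007 -0.003 0 0 0 5.5 10;-0.0004 -0.006 0 0 0 5.5 10;-0.0001 -0.009 0 0 0 5.5 10;0.0002 -0.012 0 0 0 5.5 10;0.0005 -0.015 0 0 0 5.5 10;0.0005 -0.015 0 0 0 5.5 10"

```text
time_s: 22.32
ee_pos: [437.8, -205.7, 105.0]
ee_rot: [-180.0, -0.0, 77.6]
force: [-1.2, 0.0, -1.6]
gripper_width: 19.3
gripper_force: 50.0
```

```bash
python3 q.py; python3 -c "
from h import *
look('wrist','w10')"
```

```text
22.3167 [-0.024 -0.135 -0.008] [-1.23  0.   -1.58] [ 437.8 -205.7  105. ] [-1.7996e+02 -1.0000e-02  7.7590e+01] 19.3 -0.011
```

send_rows --targets "0 -0.003 0 0 0 0 10;0 -0.006 0 0 0 0 10;0 -0.009 0 0 0 0 10;0 -0.012 0 0 0 0 10;0 -0.015 0 0 0 0 10;0 -0.018 0 0 0 0 10;0 -0.021 0 0 0 0 10;0 -0.024 0 0 0 0 10;0 -0.028 0 0 0 0 10;0 -0.032 0 0 0 0 10;0 -0.036 0 0 0 0 10;0 -0.04 0 0 0 0 10"

```text
time_s: 23.37
ee_pos: [399.2, -197.3, 105.0]
ee_rot: [180.0, 0.0, 77.6]
force: [0.5, 0.8, -2.0]
gripper_width: 19.3
gripper_force: 50.0
```

```bash
python3 q.py; python3 -c "
from h import *
look('wrist','w11')
import pickle
t=pickle.load(open('pics/t1.pkl','rb'))
for p in [(235,265),(240,280)]: print(onz(t,*p,0), t['image'][p[1]-12:p[1]+13,p[0]-12:p[0]+13].std((0,1)))
"
```

```text
23.3667 [-0.053 -0.071 -0.026] [ 0.51  0.85 -2.  ] [ 399.2 -197.3  105. ] [180.     0.    77.59] 19.26 0.024
[436.93784696 115.72532489] [6.1741448  7.45937846 6.29727276]
[396.90620757  99.30759637] [4.07798099 4.27620587 4.36757917]
```

send_rows --targets "0 -0.002 -0.003 0 0 0 10;0 -0.005 -0.01 0 0 0 10;0 -0.008 -0.02 0 0 0 10;0 -0.01 -0.032 0 0 0 10;0 -0.01 -0.045 0 0 0 10;0 -0.01 -0.058 0 0 0 10;0 -0.01 -0.07 0 0 0 10;0.01 -0.011 -0.078 0 0 0 10;0.028 -0.012 -0.08 0 0 0 10;0.05 -0.014 -0.08 0 0 0 10;0.075 -0.016 -0.08 0 0 0 10;0.1 -0.018 -0.08 0 0 0 10"

```text
time_s: 24.42
ee_pos: [403.4, -94.4, 185.4]
ee_rot: [180.0, -0.0, 77.5]
force: [-0.1, 0.7, -2.2]
gripper_width: 20.4
gripper_force: 50.0
```

send_rows --targets "0.025 -0.001 0 0 0 0 10;0.05 -0.002 0 0 0 0 10;0.075 -0.004 0 0 0 0 10;0.1 -0.005 0 0 0 0 10;0.125 -0.006 0 0 0 0 10;0.15 -0.007 0 0 0 0 10;0.17 -0.008 0 0 0 0 10;0.187 -0.009 0 0 0 0 10;0.2 -0.01 0 0 0 0 10;0.21 -0.01 0 0 0 0 10;0.216 -0.0105 0 0 0 0 10;0.216 -0.0105 0 0 0 0 10"

```text
time_s: 25.42
ee_pos: [439.7, 118.3, 185.1]
ee_rot: [180.0, -0.0, 77.7]
force: [-0.1, -0.2, -2.0]
gripper_width: 19.6
gripper_force: 50.0
```

```bash
python3 q.py
python3 - <<'E'
from h import *
w=look('wrist','w12'); s=look('scene','s12'); t=look('top','t12')
import pickle
exec(open("ring.py").read().split("t=pickle")[0])
# lid circle in top/scene: bright blob near the ring
for f in (t,s):
    g=cv2.cvtColor(f["image"],cv2.COLOR_BGR2GRAY); u,v=[int(x) for x in proj(f,np.array([455,-210,27]))]
    n,l,st,c=cv2.connectedComponentsWithStats((g>175).astype(np.uint8)); 
    i=max((k for k in range(1,n) if abs(c[k][0]-u)<25 and abs(c[k][1]-v)<25),key=lambda k:st[k][4]); h=cv2.convexHull(np.argwhere(l==i)[:,::-1].astype(np.int32)); e=cv2.fitEllipse(h)
    print(u,v,st[i],e,onz(f,*e[0],27))
E
```

```text
25.4167 [-0.048 -0.124  0.032] [-0.07 -0.22 -2.01] [439.7 118.3 185.1] [ 1.7999e+02 -1.0000e-02  7.7670e+01] 19.62 0.098
353 261 [ 331  238   45   46 1571] ((352.84716796875, 260.5367431640625), (44.874881744384766, 46.153289794921875), 150.9250030517578) [ 456.65801839 -207.5406725 ]
394 222 [373 209  44  29 833] ((394.6865234375, 223.07479858398438), (29.223167419433594, 44.180782318115234), 96.18392944335938) [ 453.49265824 -207.30362458]
```

send_rows --targets "0 0 0.004 0 0 0 10;0 0 0.012 0 0 0 10;0 0 0.024 0 0 0 10;0 0 0.038 0 0 0 10;0 0 0.052 0 0 0 10;0 0 0.066 0 0 0 10;0 0 0.08 0 0 0 10;0 0 0.092 0 0 0 10;0 0 0.1 0 0 0 10;0 0 0.105 0 0 0 10;0 0 0.108 0 0 0 10;0 0 0.1095 0 0 0 10"

```text
time_s: 26.57
ee_pos: [439.8, 117.2, 75.2]
ee_rot: [-180.0, 0.0, 77.6]
force: [0.4, -0.7, -2.2]
gripper_width: 19.7
gripper_force: 50.0
```

send_rows --targets "0 0 0.0007 0 0 0 10;0 0 0.0014 0 0 0 10;0 0 0.002 0 0 0 10;0 0 0.0026 0 0 0 10;0 0 0.003 0 0 0 10;0 0 0.0034 0 0 0 10;0 0 0.0034 0 0 0 10"

```text
time_s: 27.15
ee_pos: [439.7, 117.3, 72.1]
ee_rot: [180.0, 0.0, 77.6]
force: [-0.4, 0.4, -2.0]
gripper_width: 19.8
gripper_force: 50.0
```

```bash
python3 q.py
```

```text
27.15 [-0.054 -0.089 -0.013] [-0.36  0.35 -2.02] [439.7 117.3  72.1] [179.99   0.    77.59] 19.78 0.0
```

send_rows --targets "0 0 0.0003 0 0 0 10;0 0 0.0006 0 0 0 10;0 0 0.0009 0 0 0 10;0 0 0.0009 0 0 0 10"

```text
time_s: 27.48
ee_pos: [439.7, 117.4, 71.3]
ee_rot: [180.0, 0.0, 77.6]
force: [-0.3, -0.7, 1.0]
gripper_width: 19.7
gripper_force: 50.0
```

```bash
python3 q.py
```

```text
27.4833 [-0.053  0.02  -0.016] [-0.25 -0.68  0.98] [439.7 117.4  71.3] [180.     0.    77.59] 19.72 -0.005
```

send_rows --targets "0 0 0 0 0 0 20;0 0 0 0 0 0 23;0 0 0 0 0 0 27;0 0 0 0 0 0 35;0 0 0 0 0 0 50;0 0 0 0 0 0 65;0 0 0 0 0 0 75;0 0 0 0 0 0 75;0 0 0 0 0 0 75;0 0 -0.01 0 0 0 75;0 0 -0.03 0 0 0 75;0 0 -0.05 0 0 0 75" --grip_force 5

```text
time_s: 28.48
ee_pos: [439.0, 117.2, 121.2]
ee_rot: [-179.9, 0.1, 77.6]
force: [0.8, 0.5, 0.3]
gripper_width: 68.7
gripper_force: 0.0
```

send_rows --targets "0 0 -0.025 0 0 0 75;0 0 -0.055 0 0 0 75;0 0 -0.085 0 0 0 75;0 0 -0.11 0 0 0 75;0 0 -0.125 0 0 0 75;0 0 -0.13 0 0 0 75;0 0 -0.13 0 0 0 75;0 0 -0.13 0 0 0 75"

```text
time_s: 29.15
ee_pos: [439.1, 117.2, 250.2]
ee_rot: [-179.9, 0.0, 77.6]
force: [-0.3, 0.2, -1.0]
gripper_width: 68.3
gripper_force: 0.0
```

```bash
python3 q.py
python3 - <<'E'
from h import *
w=look('wrist','w13'); s=look('scene','s13')
# handle top: orange-brown blob expected at (439.7,117.4,115)
for f in (w,s):
    print("exp top",proj(f,np.array([439.7,117.4,115])),"exp base",proj(f,np.array([439.7,117.4,50])))
    h=cv2.cvtColor(f["image"],cv2.COLOR_BGR2HSV); m=cv2.inRange(h,(5,110,50),(20,255,255))
    n,l,st,c=cv2.connectedComponentsWithStats(m); print([(st[i].tolist(),c[i].round(1)) for i in range(1,n) if st[i][4]>40])
E
```

```text
29.15 [-0.066 -0.038  0.01 ] [-0.26  0.19 -0.99] [439.1 117.2 250.2] [-1.7992e+02  5.0000e-02  7.7590e+01] 68.35 0.001
exp top (np.float64(322.27573491791844), np.float64(185.79748405731317)) exp base (np.float64(322.355000948002), np.float64(171.6831059490973))
[([608, 0, 16, 19, 192], array([615.5,   8.6])), ([624, 4, 7, 9, 43], array([626.4,   7.3])), ([628, 17, 11, 14, 55], array([633.5,  24.8])), ([313, 162, 22, 33, 648], array([323.5, 178.5])), ([564, 214, 60, 27, 560], array([587.5, 226.9])), ([560, 251, 19, 8, 82], array([570.1, 255. ])), ([466, 300, 15, 18, 53], array([474.4, 309.4]))]
exp top (np.float64(315.0631808220129), np.float64(265.5848207622595)) exp base (np.float64(315.91189964560385), np.float64(284.803670590405))
[([204, 24, 86, 127, 5266], array([247.1,  88.6])), ([341, 144, 17, 16, 78], array([348.1, 152.3])), ([348, 153, 41, 31, 190], array([365.6, 169.9])), ([340, 163, 15, 12, 56], array([346.2, 169.4])), ([251, 183, 13, 10, 104], array([256.6, 187.6])), ([310, 264, 12, 26, 238], array([315.7, 276.1])), ([319, 346, 23, 54, 309], array([330.1, 375.4])), ([349, 348, 37, 43, 189], array([366.6, 369.4])), ([617, 393, 15, 7, 43], array([623.4, 396.5]))]
```

The lifter stands upright where I left it: its handle blob matches the prediction in both views. The lid is seated at the ring's centre, so I'll hand in.

```bash
python3 -c "
from workcell import env
print(env.job_done())"
```

```text
the job is handed in; nothing more can be done
None
```

I turned the lid to its stop, lifted it off level and seated it in the ring stand, left the lifter standing upright on the bare table, and handed the job in at about 29 s; no verdict came back.

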